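Find the sound cassette reader by feel with a gap gauge

ROBOT

A 6-joint arm with a two-finger parallel gripper is mounted at the origin on the work surface. World frame = base frame: x ahead of the robot, y to its left, z up, the work surface at z = 0. Lengths are in mm, angles in rad, forces in N, time in s.
With the tool pointing down it reaches from about 350 to 975 mm from the base axis. Payload 7.1 kg.
Tool frame: the origin (TCP) lies between the finger pads; the fingertips stand 17 mm ahead of it and the grasp point (between the pads) lies 2 mm behind it; z points along the fingers, y is the line along which they close (so a half turn about z gives the same grasp; the last joint's range is limited). The gripper opens to 88 mm and grips with 3 to 60 N. Pads are 20 mm wide; open, the fingers measure 115 mm over their backs; the gripper's body (75 mm by 178 mm) begins 61 mm behind the grasp point.
Start: joints at [-1.367, 0.423, 1.63, -0, 1.089, -0.019], TCP at [138.12, -609.531, 239.675] pointing down, gripper open.
Joint ranges: [-3, 3], [-0.9, 2.11], [0.09, 2.58], [-1.31, 4.45], [0.11, 2.69], [-2.54, 2.54]. Speed limits (rad/s): [2.39, 2.39, 3.01, 3.14, 3.14, 3.14].

INTERFACE

Orientations are given as a rotation vector (axis times angle).
In Python, from workcell import ctrl, optics, close_job gives the robot as it stands (ctrl), with the cameras (optics) and the job as plain functions.
- The arm moves only by the shell command python3 jog.py [OPENING], which reads ROWS from standard input. ROWS is a JSON list of rows, 1 to 5 of them, each an object with the fields pos (a list: dx, dy, dz in normalised numbers (1 is 500 mm)), rot (a list: a rotation vector rx, ry, rz in shares of 4 rad (1.0 is 4 rad)); a field left out counts as zero; each row shifts and turns the commanded pose from where the row before left it, along the tool's axes as they then stand; what a row does not reach is not made up. A row lasts 1/12 s, in which the tool goes at most 41.7 mm and 0.125 rad, less where a joint would pass 70% of its speed; a pose out of reach is approached as far as the arm can. OPENING is the finger opening in mm, set as the command begins (- or left out keeps the last). The fingers move at their own pace and stop on an object; the grip force is fixed at half the most. Time passes only in rows, so rows that do not move let the fingers close. It prints the time, the measured TCP pose, the force, the opening and the grip force at its end. No shift or turn number may pass 1 either way. Input that does not fit is refused with a message, and nothing moves.
- ctrl.get_obs(): the state, without advancing time (a new reading comes with each control period).
- optics.get_image(name): name is "scene" or "top" or "wrist"; returns a dict with "img" (480x640x3 uint8, red, green, blue), "fx", "fy", "cx", "cy" (pixels), "R" (3x3) and "t" (3): a world point X has camera coordinates R X + t. Camera axes: x right, y down, z forward; pixel columns grow to the right and rows downward; lengths in mm; the calibration is good to about 2 mm. A picture is of the moment at which its call begins. There is no depth.
- close_job(): hands the job in; it is judged then, once.
The state is a dict: "t": time; "qpos": joint angles; "qvel": joint speeds; "joint_torque": joint torques, N m; "ee_pos": TCP position; "orientation": TCP orientation; "ft_force": force on the tool from outside, world axes, zero at the start; "moment": the same for the moment, N m; "width": finger opening in mm; "grasp_force": force on a finger pad.
Only numpy, scipy, OpenCV 4.12 (cv2) and the standard library are available. Lean on these libraries where they do the work, as an engineer would, in place of code of your own. Each camera call takes 0.05 s, during which the arm holds its last target. There are 200 camera calls.

TASK

Take the feeler gauge out of its stand and try its blade in the sloping slots of the three cassette readers: where it stops short do not force it, and where it drops in with no drag take it out again. Leave it released and pushed fully home, shoulder against the face, in the one reader where the blade slides in with a light, steady drag. Do not shove the other things on the bench aside.

Things in the scene. Friction and masses are not known exactly. Their poses are not given: they have to be found in the camera images.
- gauge: feeler gauge, 0.06-0.1 kg (sizes in mm): steel blade 6 (x) by 20 (y) reaching 60 below a black plastic handle 20 (x) by 36 (y) by 45 high; the blade's last 10 is a nose 3.5 by 14. Origin: centre of the handle's lower face (shoulder); z up through the handle, blade along -z. Starts upright in the stand, shoulder on the stand's top. Grip the handle across its 20, some 25 above the shoulder.
- stand: aluminium block 60 x 60 x 72 high on a black foot 72 x 72, fixed, with a pocket 10 (x) by 24 (y), 64 deep in its top, that holds the gauge. Origin: centre of its underside, z up; x, y as the gauge's.
- slot_a: slot (mm) of one of three like white readers (84 wide, 114 deep, 140 high, fixed). It opens in the reader's flat top, 76 x 84, tilted 30 deg from level to look up and away from the robot. Origin: centre of the mouth, in that face; z outwards along the slot, square to the face (blade goes in along -z); y along the mouth's wide side (26), x along its narrow side (11), up the slope. Slot 66 deep.
- slot_b: slot of another reader: sizes, axes and looks as slot_a. In each slot, from 17 below the face, a hidden sprung plate on the +x side narrows the gap. Which reader is sound changes place: there the plate's ramp (17 to 36 deep) and then its face yield to the blade: a drag of some 3 to 6 N while it moves (it fades at rest).
- slot_c: slot of the remaining reader: sizes, axes and looks as slot_a. Of the two unsound readers, one has a plate that has fallen back: the blade drops in with no drag; the other's plate is jammed: the blade's nose stops dead about 18 below the face.
- plate_a (a joint): travel in m of the sprung plate inside slot_a: 0 when nothing presses it, grows as a blade pushes it back (about 0.002 to 0.006 with the blade home in the sound reader; it stays at or near 0 in the other two).
- plate_b (a joint): travel in m of the sprung plate inside slot_b: 0 when nothing presses it, grows as a blade pushes it back (about 0.002 to 0.006 with the blade home in the sound reader; it stays at or near 0 in the other two).
- plate_c (a joint): travel in m of the sprung plate inside slot_c: 0 when nothing presses it, grows as a blade pushes it back (about 0.002 to 0.006 with the blade home in the sound reader; it stays at or near 0 in the other two).
- rack: bystander: white tube rack 50 x 100 with eight capped tubes, 84 high. Origin: centre of underside.
- jar1: bystander: white jar, 52 across, 70 high. Origin: centre of underside.
- jar2: bystander: small amber jar, 44 across, 60 high. Origin: centre of underside.
- bottle1: bystander: white bottle, 64 across, 150 high. Origin: centre of underside.
- can1: bystander: blue can, 60 across, 170 high. Origin: centre of underside.
- beaker: bystander: glass beaker, 70 across, 80 high. Origin: centre of underside.
- jar3: bystander: white jar with a red lid, 52 across, 70 high. Origin: centre of underside.

How it is judged (in metres and radians):
On the way:
1. the gauge is drawn up out of its stand (z of gauge in the frame of stand above 0.12 m), for 0.1 s.
At the end, for the whole second after the job is handed in: The gauge rests, released, in the slot of the reader whose plate presses on the blade (plate pushed back more than 1.2 mm), its shoulder within 5 mm of the face, its centre within 6 mm of the mouth's centre each way and its axis within 0.12 rad of the slot's (((z of gauge in the frame of slot_a between -0.004 and 0.005 m and x of gauge in the frame of slot_a between -0.006 and 0.006 m and y of gauge in the frame of slot_a between -0.006 and 0.006 m and angle between the z axis of gauge and the z axis of slot_a, either way round below 0.12 rad and value of joint plate_a above 0.0012 m) or (z of gauge in the frame of slot_b between -0.004 and 0.005 m and x of gauge in the frame of slot_b between -0.006 and 0.006 m and y of gauge in the frame of slot_b between -0.006 and 0.006 m and angle between the z axis of gauge and the z axis of slot_b, either way round below 0.12 rad and value of joint plate_b above 0.0012 m) or (z of gauge in the frame of slot_c between -0.004 and 0.005 m and x of gauge in the frame of slot_c between -0.006 and 0.006 m and y of gauge in the frame of slot_c between -0.006 and 0.006 m and angle between the z axis of gauge and the z axis of slot_c, either way round below 0.12 rad and value of joint plate_c above 0.0012 m)) and linear speed of gauge below 0.01 m/s); the robot touches nothing.
It fails at once if a bystander is shoved aside (more than 30 mm) (distance of any of rack, jar1, jar2, bottle1, can1, beaker, jar3 from where it was at the start of the episode above 0.03 m).
It fails at once if the gauge is forced (more than 70 N between it and a reader) (contact force between gauge and slot_a above 70 N or contact force between gauge and slot_b above 70 N or contact force between gauge and slot_c above 70 N).
It also fails if it takes over 54 s, if anything falls off the work surface, if the arm or the gripper's body presses on something with over 40 N, if the wrist force passes 120 N, or if a joint passes its speed limit or range.

## Working session

There is one attempt and no reset: what is moved stays moved. The work goes in short steps, Python scripts to look and compute and a shell command to move; the robot and the scene stay as the last step left them, time stands still between calls to the robot, and variables do not carry over. Pictures are saved under pics/ and viewed, at most 10 in all, crops included, and the job is handed in when it is done.

```bash
ls; mkdir -p pics; python3 - <<'E'
from workcell import ctrl, optics, close_job
import cv2,numpy as np
for n in ["scene","top","wrist"]:
    d=optics.get_image(n); cv2.imwrite(f"pics/{n}0.png",d["img"][:,:,::-1])
    np.savez(f"pics/{n}0.npz",**d)
    print(n,d["fx"],d["fy"],d["cx"],d["cy"],np.round(d["R"],3).tolist(),np.round(d["t"],1))
print(ctrl.get_obs())
E
```

```text
jog.py
pics
workcell.py
scene 474.3886870053116 474.3886870053116 315.446939365826 235.46165426425785 [[-0.452, 0.892, -0.016], [0.568, 0.274, -0.776], [-0.688, -0.36, -0.631]] [ 234.1 -206.5 1450.2]
top 437.209341346144 437.209341346144 324.0936495100439 235.61131814486959 [[0.006, -1.0, 0.018], [-0.988, -0.009, -0.155], [0.155, -0.017, -0.988]] [ -18.3  546.6 1061. ]
wrist 396.02212907351765 396.02212907351765 320.31389211579636 238.17830495672334 [[0.22, -0.976, -0.001], [-0.944, -0.213, 0.251], [-0.245, -0.054, -0.968]] [-623.4  -28.6  389.7]
{'t': 0.15, 'qpos': array([-1.36698582e+00,  4.23694177e-01,  1.63048111e+00, -2.24839379e-05,
        1.08859591e+00, -1.89917886e-02]), 'qvel': array([-0.00012665, -0.00308255, -0.00231048, -0.00122256, -0.00016941,
       -0.00162944]), 'joint_torque': array([-4.56312637e-05, -5.44980884e+01, -2.73919487e+01,  6.43988256e-02,
        2.05107720e-02, -7.13317627e-05]), 'ee_pos': array([ 138.04581406, -609.15488123,  239.07532568]), 'orientation': array([-3.12095264e+00, -3.49139634e-01,  2.01901711e-04]), 'ft_force': array([-0.6651911 ,  0.80083215,  0.21639935]), 'moment': array([ 0.03840164,  0.01084752, -0.01155573]), 'grasp_force': 0.0, 'width': 87.85616907703435}
```

View pics/scene0.png

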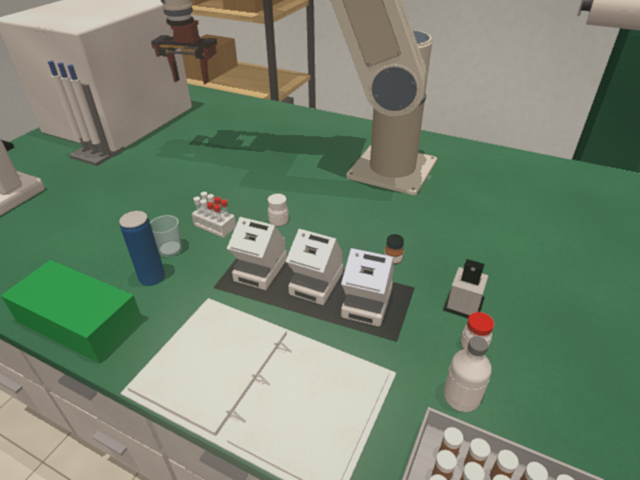

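View pics/top0.png

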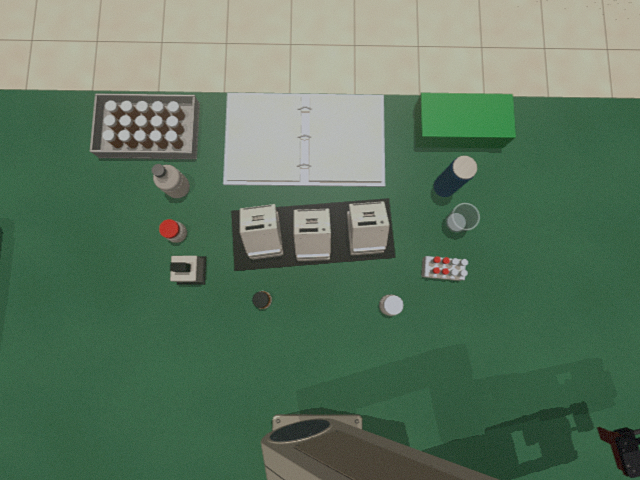

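The scene view shows the gauge handle at (472,272) in its stand and the readers' mouths near (250,236), (308,250) and (367,269). In the top view the handle is at (181,267) and the readers are at (261,230), (312,235) and (368,228). Next I'll enlarge these areas.

```bash
python3 - <<'E'
import cv2,numpy as np
s=cv2.imread("pics/scene0.png");t=cv2.imread("pics/top0.png")
def c(i,x,y,w,h,W,H): return cv2.resize(i[y:y+h,x:x+w],(W,H),interpolation=cv2.INTER_CUBIC)
a=c(s,220,210,180,70,720,280); b=c(t,235,195,160,70,640,280); 
d=c(t,165,245,50,50,200,200)
o=np.zeros((600,800,3),np.uint8); o[:280,:720]=a; o[290:570,:640]=b; o[290:290+150,645:795]=cv2.resize(d,(150,150))
cv2.imwrite("pics/crop1.png",o)
E
```

```text
(no output)
```

View pics/crop1.png

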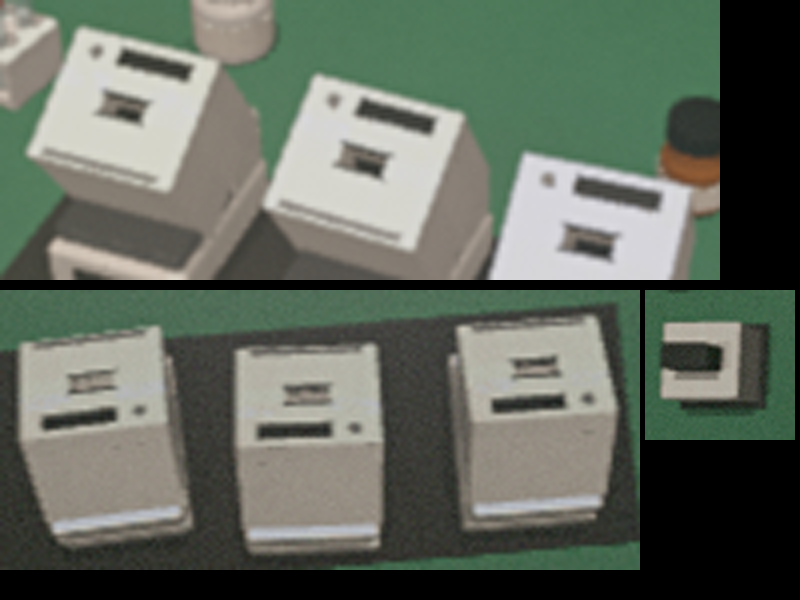

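```bash
cat > h.py <<'E'
import numpy as np,cv2
from scipy.spatial.transform import Rotation as Ro
def ray(d,p):
    R=d["R"];v=R.T@np.array([(p[0]-d["cx"])/d["fx"],(p[1]-d["cy"])/d["fy"],1.]);return -R.T@d["t"],v/np.linalg.norm(v)
def plane(d,p,z):
    o,v=ray(d,p);return o+v*(z-o[2])/v[2]
def tri(rs):
    A=sum(np.eye(3)-np.outer(v,v) for o,v in rs);b=sum((np.eye(3)-np.outer(v,v))@o for o,v in rs);return np.linalg.solve(A,b)
def proj(d,X):
    c=d["R"]@np.asarray(X,float)+d["t"];return np.array([d["fx"]*c[0]/c[2]+d["cx"],d["fy"]*c[1]/c[2]+d["cy"]])
E
python3 - <<'E'
from h import *
s=dict(np.load("pics/scene0.npz"));t=dict(np.load("pics/top0.npz"));w=dict(np.load("pics/wrist0.npz"))
np.set_printoptions(precision=1,suppress=True)
S=lambda x,y:(220+x/4-.4,210+y/4-.4);T=lambda x,y:(235+x/4-.4,195+(y-290)/4-.4)
P={"1m":((123,107),(535,367)),"2m":((362,160),(306,393)),"3m":((590,242),(92,382)),
"1TL":((79,27),(612,408)),"1TR":((219,63),(472,421)),"1BR":((168,191),(458,324)),"1BL":((28,152),(600,315)),
"2TL":((315,75),(383,440)),"2TR":((465,113),(240,444)),"2BR":((416,250),(236,346)),"2BL":((264,206),(380,344)),
"3TL":((525,153),(171,426)),"3TR":((690,187),(22,441))}
for k,(a,b) in P.items():
    r=[ray(s,S(*a)),ray(t,T(*b))];X=tri(r);print(k,X,proj(s,X)-S(*a),proj(t,X)-T(*b))
for p in [(663,323),(741,323),(740,399),(661,399)]: print("stand top",plane(t,(165+(p[0]-645)/3,245+(p[1]-290)/3),72))
for p in [(661,342),(661,370)]: print("handle top L",plane(t,(165+(p[0]-645)/3,245+(p[1]-290)/3),117))
o=-w["R"].T@w["t"];print("wristcam",o)
q=Ro.from_rotvec([-3.12095264e+00, -3.49139634e-01,  2.01901711e-04]).as_matrix()
print(q,q.T@(o-[138.05,-609.2,239.1]),w["R"]@q)
E
```

```text
1m [ 587.8 -117.7  120.3] [0.2 0. ] [ 0.1 -0.1]
2m [570.9  17.5 120.6] [0.3 0. ] [ 0.2 -0.1]
3m [576.1 144.5 119.5] [-0.2 -0. ] [-0.2  0.1]
1TL [ 560.2 -160.4  140.9] [0.6 0.1] [ 0.5 -0.3]
1TR [551.8 -78.5 138. ] [0. 0.] [ 0. -0.]
1BR [617.7 -73.2 101.6] [-0. -0.] [-0.  0.]
1BL [ 623.7 -158.6  101.3] [-0.5 -0.1] [-0.4  0.2]
2TL [539.9 -26.8 139.1] [-0.1 -0. ] [-0.  0.]
2TR [536.   56.9 140.2] [-0.8 -0. ] [-0.7  0.3]
2BR [602.1  61.7 102.1] [-0.6 -0. ] [-0.4  0.2]
2BL [604.6 -24.9  99.7] [-0.7 -0.1] [-0.5  0.3]
3TL [547.1  96.3 136.4] [-0.4 -0. ] [-0.3  0.1]
3TR [537.5 180.6 138.6] [-0.1  0. ] [-0.  0.]
stand top [488.8 357.2  72. ]
stand top [489.3 294.5  72. ]
stand top [428.1 292.1  72. ]
stand top [427.7 355.1  72. ]
handle top L [469.3 342.9 117. ]
handle top L [447.7 341.6 117. ]
wristcam [ 205.4 -593.1  383.9]
[[ 1.   0.2 -0. ]
 [ 0.2 -1.   0. ]
 [ 0.  -0.  -1. ]] [  69.3   -1.  -144.8] [[-0.   1.  -0. ]
 [-1.  -0.  -0.3]
 [-0.3  0.   1. ]]
```

The manual's scale: shifts go in shares of 500 mm and turns go in shares of 4 rad. Converting my numbers, -7 mm / 500 = -0.014, -0.121 rad / 4 = -0.0303.

```bash
echo '[{"pos": [0,0,-0.014],"rot": [0,0,-0.0303]},{"pos": [0,0,-0.014],"rot": [0,0,-0.0303]},{"pos": [0,0,-0.014],"rot": [0,0,-0.0303]},{"pos": [0,0,-0.014],"rot": [0,0,-0.0303]},{"pos": [0,0,-0.014],"rot": [0,0,-0.0303]}]' | python3 jog.py; echo '[{"pos": [0,0,-0.014],"rot": [0,0,-0.0303]},{"pos": [0,0,-0.014],"rot": [0,0,-0.0303]},{"pos": [0,0,-0.014],"rot": [0,0,-0.0303]},{"pos": [0,0,-0.014],"rot": [0,0,-0.0303]},{"pos": [0,0,-0.014],"rot": [0,0,-0.0303]}]' | python3 jog.py; echo '[{"pos": [0.068,0.044,0],"rot": [0,0,-0.03]},{"pos": [0.066,0.044,0]},{"pos": [0.066,0.044,0]},{"pos": [0.066,0.044,0]},{"pos": [0.066,0.044,0]}]' | python3 jog.py
```

```text
t: 0.57
ee_pos: [138.1, -609.3, 274.6]
orientation: [-2.872, -1.272, -0.0]
ft_force: [0.3, -0.5, -0.1]
width: 87.9
grasp_force: 0.0
t: 0.98
ee_pos: [138.1, -609.3, 309.7]
orientation: [-2.363, -2.07, -0.001]
ft_force: [0.4, -0.1, 0.1]
width: 87.9
grasp_force: 0.0
t: 1.4
ee_pos: [255.5, -446.7, 309.4]
orientation: [-2.242, -2.2, -0.0]
ft_force: [0.1, 0.1, -0.4]
width: 88.0
grasp_force: 0.0
```

Converted, 34 mm / 500 = 0.068, 22 mm / 500 = 0.044.

```bash
echo '[{"pos": [0.068,0.044,0]},{"pos": [0.068,0.044,0]},{"pos": [0.068,0.044,0]},{"pos": [0.068,0.044,0]},{"pos": [0.068,0.044,0]}]' | python3 jog.py; echo '[{"pos": [0.068,0.044,0]},{"pos": [0.068,0.044,0]},{"pos": [0.068,0.044,0]},{"pos": [0.068,0.044,0]},{"pos": [0.068,0.044,0]}]' | python3 jog.py; echo '[{"pos": [0.068,0.044,0]},{"pos": [0.068,0.044,0]},{"pos": [0.068,0.044,0]},{"pos": [0.06,0.04,0]},{}]' | python3 jog.py
cat >> h.py <<'E'
def snap(n,f):
    from workcell import ctrl, optics, close_job
    d=optics.get_image(n);cv2.imwrite(f"pics/{f}.png",d["img"][:,:,::-1]);np.savez(f"pics/{f}.npz",**d);return d
E
python3 -c "
from h import *
snap('wrist','w1')"
```

```text
t: 1.82
ee_pos: [368.5, -278.6, 309.7]
orientation: [2.242, 2.201, 0.0]
ft_force: [0.8, -1.3, -0.2]
width: 87.5
grasp_force: 0.0
t: 2.23
ee_pos: [481.6, -110.5, 309.7]
orientation: [2.241, 2.201, -0.0]
ft_force: [0.9, -0.3, 1.0]
width: 87.9
grasp_force: 0.0
t: 2.65
ee_pos: [572.2, 22.6, 309.4]
orientation: [-2.237, -2.206, -0.003]
ft_force: [-0.1, 0.6, 0.1]
width: 87.9
grasp_force: 0.0
```

View pics/w1.png

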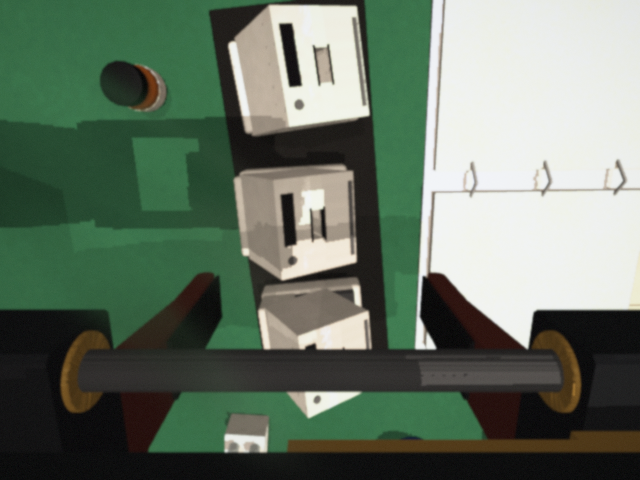

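The wrist view shows reader 3's mouth at about (324,65) and reader 2's at about (319,222). Reader 1 is behind the fingers. I'll enlarge readers 2 and 3.

```bash
python3 - <<'E'
import cv2
i=cv2.imread("pics/w1.png")[0:290,225:385]
i=cv2.rotate(i,cv2.ROTATE_90_COUNTERCLOCKWISE)
cv2.imwrite("pics/crop2.png",cv2.resize(i,None,fx=2.7,fy=2.7,interpolation=cv2.INTER_CUBIC))
E
```

```text
(no output)
```

View pics/crop2.png

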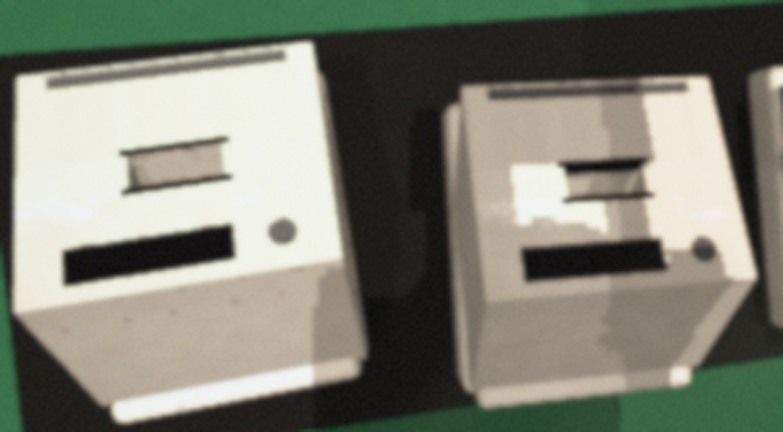

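Crop: reader 3's mouth lines run (122,153)-(228,138) and (125,192)-(231,177). Reader 2's run (558,166)-(650,160) and (563,199)-(652,194).

```bash
python3 - <<'E'
from h import *
np.set_printoptions(precision=2,suppress=True)
w=dict(np.load("pics/w1.npz"));s=dict(np.load("pics/scene0.npz"));t=dict(np.load("pics/top0.npz"))
C=lambda u,v:(225+159.5-v/2.7-.5,u/2.7-.5)
def pl(p,c,n):
    o,v=ray(w,p);return o+v*((c-o)@n)/(v@n)
for nm,c,L in [("3",[576.1,144.5,119.5],[(122,153),(228,138),(125,192),(231,177),(47,83),(284,54),(16,313),(345,261)]),("2",[570.9,17.5,120.6],[(558,166),(650,160),(563,199),(652,194),(490,94),(687,87),(492,303),(756,278)])]:
    c=np.array(c);P=[pl(C(*p),c,np.array([.5,0,.866])) for p in L]
    print(nm,np.mean(P[:4],0),[np.arctan2(*(P[i]-P[i+1])[:2])*-1 for i in (0,2,4,6)],np.linalg.norm(P[0]-P[2]))
    S={"3":((590,242),(92,382)),"2":((362,160),(306,393))}[nm]
    rs=[ray(w,C(*np.mean(L[:4],0))),ray(s,(219.6+S[0][0]/4,209.6+S[0][1]/4)),ray(t,(234.6+S[1][0]/4,194.6+(S[1][1]-290)/4))]
    X=tri(rs);print(X,[float(np.linalg.norm((np.eye(3)-np.outer(v,v))@(X-o))) for o,v in rs])
E
```

```text
3 [577.25 145.55 118.84] [np.float64(0.14642686341823105), np.float64(0.1342960517427769), np.float64(0.1500742745825605), np.float64(0.1216927964230674)] 13.115554649962187
[576.6  144.89 119.97] [0.8787165400243164, 0.23633261663191402, 0.9603358362241894]
2 [570.74  18.18 120.69] [np.float64(0.05032359582656008), np.float64(0.03311654730340479), np.float64(0.04020353000863042), np.float64(0.04552709496766685)] 11.995681887654289
[570.83  17.75 120.45] [0.5537218827010765, 0.8402660479148742, 0.2940612425189464]
```

Converted, 37.5 mm / 500 = 0.075, 15 mm / 500 = 0.03.

```bash
echo '[{"pos": [0.075,-0.028,0]},{"pos": [0.075,-0.028,0.01]},{"pos": [0.075,-0.028,0.03]},{"pos": [0.075,-0.028,0.03]},{"pos": [0.075,-0.028,0.03]}]' | python3 jog.py; echo '[{"pos": [0.075,-0.028,0.03]},{"pos": [0.075,-0.028,0.03]},{"pos": [0.072,-0.022,0.03]},{"pos": [0,0,0.01]},{}]' | python3 jog.py ; python3 -c "
from h import *
snap('wrist','w2')
from workcell import ctrl, optics, close_job;o=ctrl.get_obs();print(o['ee_pos'],o['orientation'])"
```

```text
t: 3.12
ee_pos: [502.7, 204.0, 260.5]
orientation: [2.243, 2.199, 0.0]
ft_force: [0.4, -0.0, 0.4]
width: 87.9
grasp_force: 0.0
t: 3.53
ee_pos: [465.8, 313.5, 209.9]
orientation: [-2.238, -2.204, 0.006]
ft_force: [0.4, -0.8, -1.3]
width: 88.0
grasp_force: 0.0
[466.73501168 312.69704321 210.84007339] [-2.24019741 -2.20248926  0.00376478]
```

View pics/w2.png

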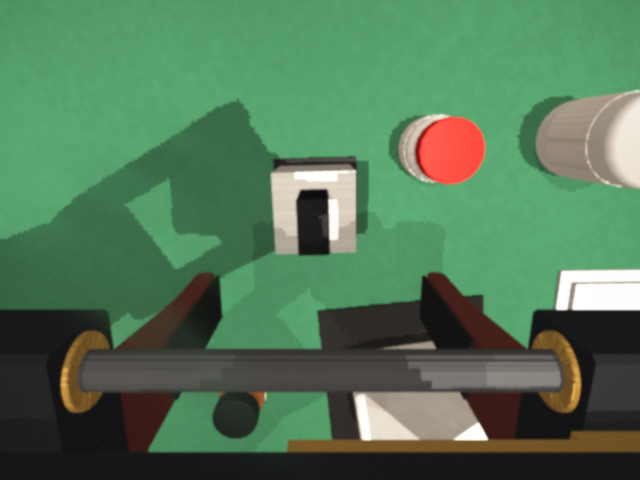

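```bash
python3 - <<'E'
from h import *
np.set_printoptions(precision=2,suppress=True)
w=dict(np.load("pics/w2.npz"));g=cv2.cvtColor(w["img"],cv2.COLOR_RGB2GRAY)
print([np.flatnonzero(g[r,280:350]<70)[[0,-1]]+280 for r in (200,215,230,245,250)],[np.flatnonzero(g[180:280,c]<60)[-1]+180 for c in (302,313,324)])
xs=[np.flatnonzero(g[r,280:350]<70)[[0,-1]]+280 for r in (215,230,245,250)]
for r,(a,b) in zip((215,230,245,250),xs): print(plane(w,(a-.5,r),117),plane(w,(b+.5,r),117))
e=[np.flatnonzero(g[180:280,c]<60)[-1]+180.5 for c in (302,313,324)]
print([plane(w,(c,y),117) for c,y in zip((302,313,324),e)])
for p in [(272,165),(356,163),(357,253),(275,254)]: print("st",plane(w,p,72))
E
```

```text
[array([297, 326]), array([298, 326]), array([298, 327]), array([299, 328]), array([299, 328])] [np.int64(254), np.int64(254), np.int64(254)]
[452.59 335.76 117.  ] [470.31 335.47 117.  ]
[452.3  326.34 117.  ] [470.81 326.04 117.  ]
[452.62 316.71 117.  ] [471.32 316.41 117.  ]
[452.52 313.47 117.  ] [471.28 313.16 117.  ]
[array([454.63, 310.49, 117.  ]), array([461.53, 310.38, 117.  ]), array([468.43, 310.27, 117.  ])]
st [432.91 362.85  72.  ]
st [492.01 363.26  72.  ]
st [493.18 297.18  72.  ]
st [432.03 297.39  72.  ]
```

Wrist view: the handle spans columns 298–328 with its bottom edge at row 254. The stand spans (272,165) to (357,254). I'll go down partway and measure again.

Converted, 25 mm / 500 = 0.05, 20 mm / 500 = 0.04, -0.03 rad / 4 = -0.0075.

```bash
echo '[{"pos": [0.016,-0.006,0.04],"rot": [0,0,-0.0075]},{"pos": [0.014,-0.006,0.04]},{"pos": [0,0,0.05]},{"pos": [0,0,0.01]},{}]' | python3 jog.py; python3 - <<'E'
from h import *
np.set_printoptions(precision=2,suppress=True)
w=snap('wrist','w3')
from workcell import ctrl, optics, close_job;o=ctrl.get_obs();print(o['ee_pos'],o['orientation'])
print(proj(w,[461,327,117]),proj(w,o['ee_pos']))
E
```

```text
t: 4.0
ee_pos: [461.4, 326.4, 140.8]
orientation: [-2.21, -2.232, 0.005]
ft_force: [0.2, -0.5, 0.4]
width: 88.0
grasp_force: 0.0
[462.13 327.18 141.99] [ 2.21  2.23 -0.  ]
[318.44 291.3 ] [320.94 315.21]
```

View pics/w3.png

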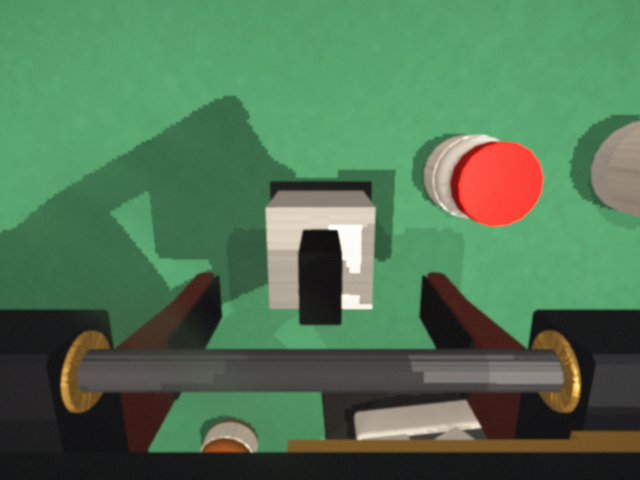

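The handle's top face is centred on column 321, which matches the TCP's column, and its lower edge is at row 325. Now I'll go down and grasp.

Converted, 15 mm / 500 = 0.03, 1.5 mm / 500 = 0.003.

```bash
echo '[{"pos": [0.003,-0.002,0.024]},{"pos": [0,0,0.03]},{"pos": [0,0,0.03]},{"pos": [0,0,0.01]},{}]' | python3 jog.py; echo '[{},{},{},{},{}]' | python3 jog.py 10; echo '[{},{},{}]' | python3 jog.py
```

```text
t: 4.47
ee_pos: [460.3, 329.6, 94.0]
orientation: [-2.208, -2.234, 0.002]
ft_force: [-0.4, 0.4, 0.7]
width: 87.6
grasp_force: 0.0
t: 4.88
ee_pos: [460.8, 330.3, 95.1]
orientation: [2.208, 2.235, 0.001]
ft_force: [-0.2, 0.1, 0.3]
width: 58.1
grasp_force: 0.0
t: 5.13
ee_pos: [460.5, 330.1, 94.7]
orientation: [2.208, 2.235, 0.0]
ft_force: [0.1, 1.0, 0.7]
width: 38.1
grasp_force: 0.0
```

```bash
echo '[{},{},{},{},{}]' | python3 jog.py; python3 - <<'E'
from h import *
np.set_printoptions(precision=2,suppress=True)
w=snap('wrist','w4');t=snap('top','t4')
from workcell import ctrl, optics, close_job;o=ctrl.get_obs();print(o['ee_pos'],o['orientation'],o['width'],o['grasp_force'],o['ft_force'])
p=o['ee_pos']
g=cv2.cvtColor(w["img"],cv2.COLOR_RGB2GRAY);print(g[250:352:3,320])
for z in (115.5,):print(proj(w,[p[0],p[1]-18,z]),proj(w,[p[0],p[1]+18,z]))
cv2.imwrite("pics/c4.png",cv2.resize(cv2.imread("pics/w4.png")[200:400,220:420],None,fx=3,fy=3))
E
```

```text
t: 5.55
ee_pos: [460.5, 330.1, 94.5]
orientation: [-2.208, -2.235, 0.0]
ft_force: [0.2, -0.1, 0.3]
width: 19.7
grasp_force: 30.0
[460.52 330.09  94.55] [ 2.21  2.23 -0.  ] 19.730000824929707 29.99996066093445 [ 0.41 -0.24  0.14]
[233 234 227 196  87  20  19  19  18  17  19  19  18  20  20  20  20  23
  27  25  25  27  26  28  27  29  22  26  27  25  26  24  26  47]
[318.46 387.41] [319.48 293.85]
```

View pics/c4.png

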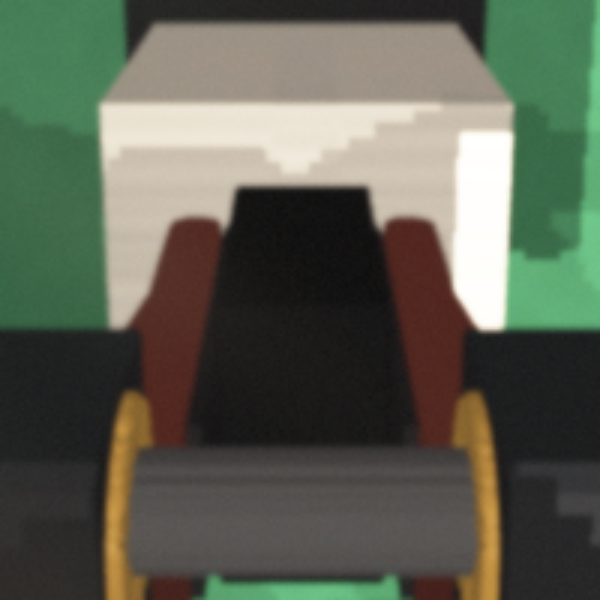

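Gripped. The handle's near side face runs from row 262 at the shoulder to about row 301 at its top edge. That gives the handle's offset along tool x.

```bash
python3 - <<'E'
from h import *
np.set_printoptions(precision=2,suppress=True)
w=dict(np.load("pics/w4.npz"));t=dict(np.load("pics/t4.npz"))
print(plane(w,(320,262),72),plane(w,(320,300.5),117), plane(w,(320,388),115))
print("front top edge stand",plane(w,(320,234),72),plane(w,(320,301),94.5))
E
```

```text
[460.75 345.12  72.  ] [460.72 346.34 117.  ] [461.08 311.49 115.  ]
front top edge stand [460.62 357.93  72.  ] [460.83 336.31  94.5 ]
```

Converted, -41 mm / 500 = -0.082, -30 mm / 500 = -0.06.

```bash
echo '[{"pos": [0,0,-0.04]},{"pos": [0,0,-0.082]},{"pos": [0,0,-0.082]},{"pos": [0,0,-0.082]},{"pos": [0,0,-0.06]}]' | python3 jog.py; python3 -c "
from h import *
snap('scene','s5');snap('wrist','w5')"
```

```text
t: 6.07
ee_pos: [461.0, 330.4, 271.0]
orientation: [2.208, 2.234, 0.004]
ft_force: [1.0, -0.1, 0.0]
width: 20.0
grasp_force: 30.0
```

```bash
cat >> h.py <<'E'
M={3:([576.6,145,120],.13),2:([570.8,17.7,120.5],.04),1:([587.8,-117.7,120.3],.085)}
def goal(k,h):
    c,y=M[k];Rg=Ro.from_euler('z',y).as_matrix()@np.array([[0,.866025,-.5],[1,0,0],[0,-.5,-.866025]])
    return np.array(c)-(h+22.6)*Rg[:,2]+2.5*Rg[:,0],Rg
def todo(k,h):
    from workcell import ctrl, optics, close_job
    np.set_printoptions(precision=3,suppress=True)
    o=ctrl.get_obs();Rc=Ro.from_rotvec(o['orientation']).as_matrix();p,Rg=goal(k,h)
    print("goal",p,"rot(tool)",Ro.from_matrix(Rc.T@Rg).as_rotvec(),"trans in goal axes",Rg.T@(p-o['ee_pos']),"in present axes",Rc.T@(p-o['ee_pos']),"F tool",Rc.T@o['ft_force'],"w",o['width'],"t",o['t'])
E
python3 -c "
from h import *
todo(3,80);todo(2,80);todo(1,80)"
```

```text
goal [627.143 154.129 208.854] rot(tool) [ 0.532 -0.036 -0.114] trans in goal axes [-197.44   153.288  -13.96 ] in present axes [-179.981  161.462   64.895] F tool [0.105 0.067 1.35 ] w 20.132968061027924 t 6.1667
goal [621.959  22.249 209.354] rot(tool) [ 0.532 -0.013 -0.026] trans in goal axes [-315.648  158.863  -17.757] in present axes [-311.784  154.712   63.574] F tool [0.105 0.067 1.35 ] w 20.132968061027924 t 6.1667
goal [ 638.703 -110.854  209.154] rot(tool) [ 0.532 -0.024 -0.07 ] trans in goal axes [-455.961  151.2    -13.101] in present axes [-445.077  169.866   63.132] F tool [0.105 0.067 1.35 ] w 20.132968061027924 t 6.1667
```

Converted, 0.106 rad / 4 = 0.0265.

```bash
echo '[{"rot": [0.0265,-0.0018,-0.0058]},{"rot": [0.0265,-0.0018,-0.0058]},{"rot": [0.0265,-0.0018,-0.0058]},{"rot": [0.0265,-0.0018,-0.0058]},{"rot": [0.0265,-0.0018,-0.0058]}]' | python3 jog.py; echo '[{"pos": [-0.056,0.044,-0.006]},{"pos": [-0.056,0.044,-0.006]},{"pos": [-0.056,0.044,-0.006]},{"pos": [-0.056,0.044,-0.006]},{"pos": [-0.056,0.044,-0.006]}]' | python3 jog.py; echo '[{"pos": [-0.056,0.044,0]},{"pos": [-0.056,0.042,0]},{}]' | python3 jog.py;  python3 -c "
from h import *
todo(3,80);snap('scene','s6');snap('top','t6');w=snap('wrist','w6')
a=cv2.imread('pics/s6.png')[150:290,250:440];b=cv2.imread('pics/t6.png')[160:300,200:390];c=cv2.imread('pics/w6.png')
o=np.zeros((600,800,3),np.uint8);o[:295,:400]=cv2.resize(a,(400,295),interpolation=2);o[:295,400:]=cv2.resize(b,(400,295),interpolation=2);o[300:600,:400]=cv2.resize(c,(400,300))
cv2.imwrite('pics/m6.png',o)"
```

```text
t: 6.58
ee_pos: [460.5, 329.9, 267.0]
orientation: [-1.803, -2.056, 0.568]
ft_force: [-0.5, -0.9, -0.6]
width: 20.0
grasp_force: 30.0
t: 7.0
ee_pos: [580.7, 203.0, 223.2]
orientation: [-1.806, -2.057, 0.565]
ft_force: [0.9, 0.4, -0.9]
width: 19.6
grasp_force: 30.0
t: 7.25
ee_pos: [626.1, 148.5, 199.5]
orientation: [-1.811, -2.052, 0.567]
ft_force: [-1.1, -0.4, -0.1]
width: 20.6
grasp_force: 30.0
goal [627.143 154.129 208.854] rot(tool) [-0.01   0.003 -0.006] trans in goal axes [ 5.451 -3.158 -9.031] in present axes [ 5.402 -3.286 -9.015] F tool [-0.259 -0.936  0.655] w 20.60054269933261 t 7.25
```

View pics/m6.png

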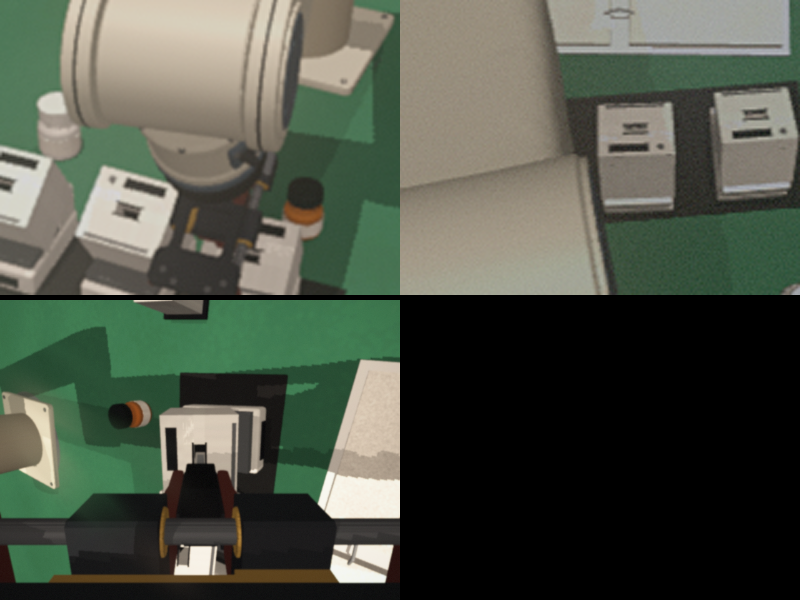

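Composite: the wrist panel shows reader 3's mouth at about (200,448), just ahead of the blade. I'll correct the lateral offset and move in.

Converted, 3 mm / 500 = 0.006, 2.4 mm / 500 = 0.0048, -0.01 rad / 4 = -0.0025.

```bash
echo '[{"pos": [0.006,-0.004,0],"rot": [-0.0025,0.0008,-0.0015]},{"pos": [0.0048,-0.0024,0.006]},{"pos": [0,0,0.006]},{},{}]' | python3 jog.py; python3 -c "
from h import *
todo(3,60)"
```

```text
t: 7.82
ee_pos: [617.5, 159.0, 200.3]
orientation: [-1.805, -2.069, 0.549]
ft_force: [0.1, -0.3, -0.1]
width: 19.5
grasp_force: 30.0
goal [617.227 152.833 191.534] rot(tool) [0.003 0.001 0.006] trans in goal axes [-6.063  3.458  8.166] in present axes [-6.074  3.4    8.182] F tool [-0.304  0.091  0.044] w 19.461697260189695 t 7.8167
```

Converted, -6 mm / 500 = -0.012, 3.4 mm / 500 = 0.0068.

```bash
echo '[{"pos": [-0.012,0.0068,0]},{},{},{}]' | python3 jog.py; python3 -c "
from h import *
todo(3,60);w=snap('wrist','w7')
p,R=goal(3,60);c=np.array(M[3][0]);print([proj(w,c+a*R[:,0]+b*R[:,1]) for a,b in((13,-5.5),(13,5.5),(-13,5.5))])
i=cv2.imread('pics/w7.png')[150:400,200:440];cv2.imwrite('pics/m7.png',cv2.resize(i,None,fx=2.4,fy=2.4,interpolation=2))"
```

```text
t: 8.15
ee_pos: [621.9, 152.5, 198.4]
orientation: [-1.806, -2.067, 0.549]
ft_force: [-1.3, 0.7, 0.4]
width: 19.9
grasp_force: 30.0
goal [617.227 152.833 191.534] rot(tool) [0.003 0.    0.004] trans in goal axes [ 0.927 -0.563  8.22 ] in present axes [ 0.93  -0.582  8.218] F tool [ 0.886 -1.251  0.262] w 19.862825884020758 t 8.15
[array([308.863, 233.005]), array([326.79 , 233.042]), array([326.492, 273.099])]
```

View pics/m7.png

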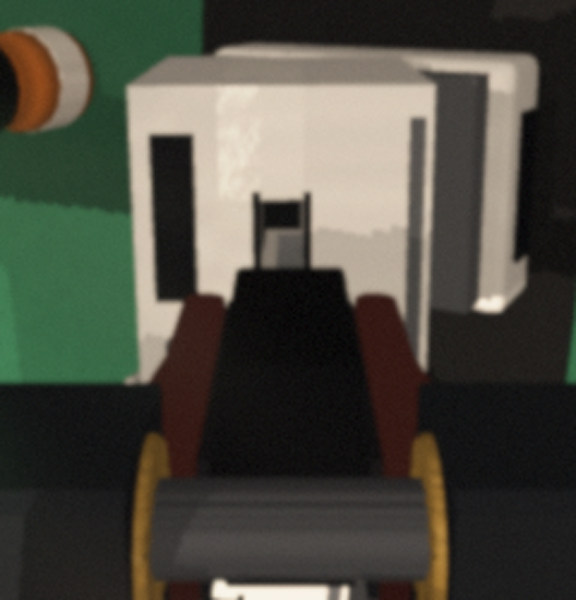

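The mouth's far end is at row 234 and its sides are at columns 309–327, matching the prediction (233, and 309–327). Going in.

Converted, 4 mm / 500 = 0.008, 3 mm / 500 = 0.006.

```bash
echo '[{"pos": [0.0012,-0.001,0.008]},{"pos": [0,0,0.008]},{"pos": [0,0,0.008]},{"pos": [0,0,0.008]},{"pos": [0,0,0.006]}]' | python3 jog.py; echo '[{"pos": [0,0,0.004]},{"pos": [0,0,0.002]}]' | python3 jog.py ; python3 -c "
from h import *
todo(3,40)"; echo '[{"pos": [0,0,0.002]},{"pos": [0,0,0.002]}]' | python3 jog.py; python3 -c "
from h import *
todo(3,40)"
```

```text
t: 8.62
ee_pos: [611.3, 152.0, 181.6]
orientation: [-1.805, -2.067, 0.55]
ft_force: [-1.2, 0.3, -1.4]
width: 20.1
grasp_force: 30.0
t: 8.78
ee_pos: [610.1, 151.8, 179.2]
orientation: [-1.805, -2.067, 0.55]
ft_force: [0.0, -0.5, 0.3]
width: 20.0
grasp_force: 30.0
goal [607.312 151.536 174.213] rot(tool) [0.002 0.001 0.005] trans in goal axes [0.054 0.101 5.716] in present axes [0.056 0.089 5.716] F tool [-0.458 -0.178 -0.24 ] w 20.022173189471204 t 8.7833
t: 8.95
ee_pos: [609.5, 151.8, 177.9]
orientation: [-1.806, -2.068, 0.549]
ft_force: [-0.4, 0.1, -0.5]
width: 20.3
grasp_force: 30.0
goal [607.312 151.536 174.213] rot(tool) [0.003 0.    0.005] trans in goal axes [ 0.033 -0.039  4.304] in present axes [ 0.035 -0.052  4.304] F tool [ 0.139 -0.048  0.616] w 20.25499070672767 t 8.95
```

Converted, 1 mm / 500 = 0.002.

```bash
echo '[{"pos": [0,0,0.002]},{"pos": [0,0,0.002]}]' | python3 jog.py; echo '[{"pos": [0,0,0.002]},{"pos": [0,0,0.002]}]' | python3 jog.py; echo '[{"pos": [0,0,0.002]},{"pos": [0,0,0.002]}]' | python3 jog.py; python3 -c "
from h import *
todo(3,40)"
```

```text
t: 9.12
ee_pos: [608.5, 151.6, 176.2]
orientation: [-1.806, -2.068, 0.549]
ft_force: [0.3, 0.0, -0.5]
width: 20.1
grasp_force: 30.0
t: 9.28
ee_pos: [607.4, 151.5, 174.4]
orientation: [-1.806, -2.068, 0.549]
ft_force: [-0.0, -0.7, -0.7]
width: 19.8
grasp_force: 30.0
t: 9.45
ee_pos: [606.4, 151.4, 172.6]
orientation: [-1.806, -2.068, 0.549]
ft_force: [0.3, -0.8, -0.8]
width: 19.5
grasp_force: 30.0
goal [607.312 151.536 174.213] rot(tool) [0.003 0.    0.005] trans in goal axes [ 0.068 -0.013 -1.842] in present axes [ 0.068 -0.007 -1.842] F tool [-0.826  0.592  0.55 ] w 19.52021597166685 t 9.45
```

Converted, 1 mm / 500 = 0.002.

```bash
for i in 1 2; do echo '[{"pos": [0,0,0.002]},{"pos": [0,0,0.002]},{"pos": [0,0,0.002]}]' | python3 jog.py; done; echo '[{"pos": [0,0,0.004]},{"pos": [0,0,0.004]}]' | python3 jog.py; echo '[{"pos": [0,0,0.004]},{"pos": [0,0,0.004]}]' | python3 jog.py; echo '[{"pos": [0,0,0.004]},{"pos": [0,0,0.004]}]' | python3 jog.py;python3 -c "
from h import *
todo(3,20)"
```

```text
t: 9.7
ee_pos: [604.9, 151.2, 170.0]
orientation: [-1.806, -2.068, 0.549]
ft_force: [0.0, 0.7, -0.8]
width: 19.6
grasp_force: 30.0
t: 9.95
ee_pos: [603.4, 151.0, 167.4]
orientation: [-1.806, -2.068, 0.549]
ft_force: [-0.0, -0.8, -0.7]
width: 20.0
grasp_force: 30.0
t: 10.12
ee_pos: [601.4, 150.7, 163.9]
orientation: [-1.806, -2.068, 0.549]
ft_force: [-0.3, -0.5, -0.9]
width: 20.0
grasp_force: 30.0
t: 10.28
ee_pos: [599.4, 150.4, 160.3]
orientation: [-1.806, -2.068, 0.549]
ft_force: [0.8, 0.5, -1.0]
width: 19.8
grasp_force: 30.0
t: 10.45
ee_pos: [597.4, 150.2, 156.9]
orientation: [-1.806, -2.068, 0.549]
ft_force: [0.0, 0.1, -0.4]
width: 20.1
grasp_force: 30.0
goal [597.396 150.24  156.893] rot(tool) [0.003 0.    0.005] trans in goal axes [ 0.085 -0.047 -0.013] in present axes [ 0.085 -0.046 -0.014] F tool [0.055 0.216 0.284] w 20.132670105815922 t 10.45
```

```bash
for i in 1 2 3 ; do echo '[{"pos": [0,0,0.004]},{"pos": [0,0,0.004]}]' | python3 jog.py; done; python3 -c "
from h import *
todo(3,20)"
```

```text
t: 10.62
ee_pos: [595.5, 149.9, 153.4]
orientation: [-1.806, -2.068, 0.549]
ft_force: [-0.5, 0.9, -0.3]
width: 19.8
grasp_force: 30.0
t: 10.78
ee_pos: [593.5, 149.6, 149.9]
orientation: [-1.806, -2.068, 0.549]
ft_force: [0.1, 0.5, 0.4]
width: 19.9
grasp_force: 30.0
t: 10.95
ee_pos: [591.5, 149.4, 146.5]
orientation: [-1.806, -2.068, 0.549]
ft_force: [0.2, 0.6, -0.1]
width: 19.7
grasp_force: 30.0
goal [597.396 150.24  156.893] rot(tool) [0.003 0.    0.005] trans in goal axes [  0.064  -0.084 -11.966] in present axes [  0.058  -0.05  -11.966] F tool [ 0.548  0.278 -0.017] w 19.713737092380196 t 10.95
```

Reader 3 shows no drag even with the nose 52 mm deep, so its plate has fallen back. I'll withdraw and go to reader 2.

Converted, -20 mm / 500 = -0.04, -15 mm / 500 = -0.03.

```bash
echo '[{"pos": [0,0,-0.02]},{"pos": [0,0,-0.04]},{"pos": [0,0,-0.04]},{"pos": [0,0,-0.04]},{"pos": [0,0,-0.03]}]' | python3 jog.py; echo '[{},{}]' | python3 jog.py; python3 -c "
from h import *
todo(2,75)"
```

```text
t: 11.37
ee_pos: [635.1, 155.1, 222.8]
orientation: [-1.807, -2.069, 0.547]
ft_force: [0.1, 0.7, 0.5]
width: 19.9
grasp_force: 30.0
t: 11.53
ee_pos: [634.2, 155.1, 221.2]
orientation: [-1.807, -2.069, 0.547]
ft_force: [-0.0, -0.0, -1.6]
width: 19.6
grasp_force: 30.0
goal [619.461  22.149 205.024] rot(tool) [0.005 0.045 0.083] trans in goal axes [-132.21    -9.303   23.993] in present axes [-129.765  -20.309   29.835] F tool [-0.049  0.793  1.432] w 19.611340756515876 t 11.5333
```

The manual's scale: shifts go in shares of 500 mm and turns go in shares of 4 rad. Converting my numbers, -33 mm / 500 = -0.066, 5 mm / 500 = 0.01, 0.083 rad / 4 = 0.0208.

```bash
echo '[{"rot": [0.0013,0.0113,0.0208]},{"pos": [-0.066,-0.004,0.004]},{"pos": [-0.066,-0.004,0.004]},{"pos": [-0.066,-0.004,0.01]},{"pos": [-0.066,-0.006,0.01]}]' | python3 jog.py;echo '[{"pos": [0,0,0.01]},{},{},{}]' | python3 jog.py; python3 -c "
from h import *
todo(2,70);w=snap('wrist','w8')
p,R=goal(2,60);c=np.array(M[2][0]);q=[proj(w,c+a*R[:,0]+b*R[:,1]) for a,b in((13,-5.5),(13,5.5))];print(q)
i=cv2.imread('pics/w8.png')[150:400,200:440];cv2.imwrite('pics/m8.png',cv2.resize(i,None,fx=2.4,fy=2.4,interpolation=2))"
```

```text
t: 11.95
ee_pos: [622.8, 21.2, 211.6]
orientation: [-1.889, -1.967, 0.532]
ft_force: [1.5, 0.1, -0.2]
width: 19.8
grasp_force: 30.0
t: 12.28
ee_pos: [621.3, 23.4, 208.2]
orientation: [-1.889, -1.968, 0.531]
ft_force: [0.3, -0.1, -0.3]
width: 19.8
grasp_force: 30.0
goal [616.963  22.05  200.694] rot(tool) [-0.003  0.001  0.001] trans in goal axes [-1.186 -0.07   8.697] in present axes [-1.18  -0.045  8.698] F tool [-0.074  0.372  0.12 ] w 19.75098523897889 t 12.2833
[array([310.983, 232.314]), array([328.157, 232.313])]
```

View pics/m8.png

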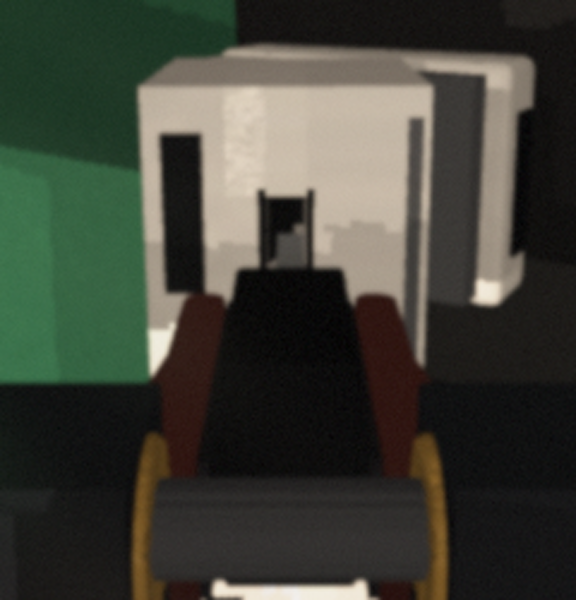

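Reader 2's mouth is at columns 311–328 with its end at row 232.5, as predicted. I have now viewed 11 pictures, one over the limit of 10, so I'll view no more and work by numbers. Going in.

Converted, 8 mm / 500 = 0.016, 6 mm / 500 = 0.012.

```bash
echo '[{"pos": [-0.002,0,0.016]},{"pos": [0,0,0.016]},{"pos": [0,0,0.012]},{"pos": [0,0,0.01]},{"pos": [0,0,0.008]}]' | python3 jog.py; echo '[{"pos": [0,0,0.002]},{"pos": [0,0,0.002]}]' | python3 jog.py; python3 -c "
from h import *
todo(2,40)"; for i in 1 2; do echo '[{"pos": [0,0,0.002]},{"pos": [0,0,0.002]}]' | python3 jog.py|grep -E 'pos|force'; done
```

```text
t: 12.75
ee_pos: [605.3, 20.9, 180.9]
orientation: [-1.89, -1.967, 0.531]
ft_force: [-0.8, -0.2, -0.1]
width: 19.9
grasp_force: 30.0
t: 12.92
ee_pos: [604.9, 20.7, 179.8]
orientation: [-1.89, -1.967, 0.53]
ft_force: [0.5, 0.1, 0.2]
width: 20.0
grasp_force: 30.0
goal [601.975  21.45  174.713] rot(tool) [-0.003  0.    -0.   ] trans in goal axes [0.891 0.016 5.844] in present axes [0.894 0.031 5.844] F tool [ 0.122  0.369 -0.437] w 20.019626410977764 t 12.9167
ee_pos: [604.3, 20.6, 178.4]
ft_force: [-0.1, -0.2, -0.6]
grasp_force: 30.0
ee_pos: [603.1, 20.5, 176.6]
ft_force: [-0.5, -0.3, -0.9]
grasp_force: 30.0
```

Converted, 1 mm / 500 = 0.002, 0.8 mm / 500 = 0.0016.

```bash
echo '[{"pos": [0.0016,0,0.002]},{"pos": [0,0,0.002]}]' | python3 jog.py|grep -E 'pos|force'; for i in 1; do echo '[{"pos": [0,0,0.002]}]' | python3 jog.py|grep -E 'pos|force'; done; python3 -c "
from h import *
todo(2,40)"
```

```text
ee_pos: [602.0, 21.4, 174.8]
ft_force: [-0.5, -0.4, -0.3]
grasp_force: 30.0
ee_pos: [601.5, 21.4, 173.9]
ft_force: [-0.2, -0.3, -1.2]
grasp_force: 30.0
goal [601.975  21.45  174.713] rot(tool) [-0.002  0.    -0.   ] trans in goal axes [ 0.06   0.024 -0.974] in present axes [ 0.059  0.022 -0.974] F tool [-0.329  0.376  1.13 ] w 19.760980832781215 t 13.5
```

Converted, 1 mm / 500 = 0.002.

```bash
for i in 1; do echo '[{"pos": [0,0,0.002]},{"pos": [0,0,0.002]}]' | python3 jog.py|grep -E 'pos|ft'; done; echo '[{"pos": [0,0,0.002]}]' | python3 jog.py|grep -E 'pos|ft';echo '[{"pos": [0,0,0.002]},{"pos": [0,0,0.002]}]' | python3 jog.py|grep -E 'pos|ft'
```

```text
ee_pos: [600.5, 21.3, 172.1]
ft_force: [-1.1, 0.2, -0.3]
ee_pos: [599.9, 21.3, 171.2]
ft_force: [-0.0, 1.2, -0.6]
ee_pos: [598.9, 21.2, 169.5]
ft_force: [0.1, -0.3, -1.7]
```

Converted, 1.5 mm / 500 = 0.003.

```bash
for i in 1 2 3; do echo '[{"pos": [0,0,0.003]},{"pos": [0,0,0.003]},{"pos": [0,0,0.003]}]' | python3 jog.py|grep -E 'pos|ft'; done; python3 -c "
from h import *
todo(2,20)"
```

```text
ee_pos: [596.8, 21.1, 165.6]
ft_force: [1.0, -0.7, -0.0]
ee_pos: [595.1, 21.0, 161.9]
ft_force: [4.1, 0.2, 0.6]
ee_pos: [592.5, 21.0, 157.8]
ft_force: [3.9, -0.6, -0.8]
goal [591.983  21.05  157.393] rot(tool) [-0.001  0.    -0.   ] trans in goal axes [ 0.111 -0.253  0.581] in present axes [ 0.111 -0.252  0.582] F tool [-0.706  3.74  -1.218] w 19.558285710818502 t 14.6667
```

Reader 2 pushes the blade sideways with about 4 N and drag is starting, so this is the sprung plate. I'll carry on home.

Converted, 1.5 mm / 500 = 0.003.

```bash
for i in 1 2 3 4; do echo '[{"pos": [0,0,0.003]},{"pos": [0,0,0.003]},{"pos": [0,0,0.003]}]' | python3 jog.py|grep -E 'ft'; done; python3 -c "
from h import *
todo(2,0)"
```

```text
ft_force: [6.0, 0.5, 2.8]
ft_force: [5.0, -0.0, -0.4]
ft_force: [5.4, 0.6, -1.0]
ft_force: [5.1, 0.2, -0.7]
goal [581.991  20.65  140.072] rot(tool) [-0.001  0.    -0.   ] trans in goal axes [ 0.154 -0.295  2.635] in present axes [ 0.155 -0.292  2.635] F tool [-0.035  4.763 -1.892] w 19.59424946106052 t 15.6667
```

Converted, 1 mm / 500 = 0.002.

```bash
for i in 1 2; do echo '[{"pos": [0,0,0.002]}]' | python3 jog.py|grep -E 'ft'; done;  echo '[{"pos": [0,0,0.001]}]' | python3 jog.py|grep ft;  python3 -c "
from h import *
todo(2,0)"
```

```text
ft_force: [5.0, -0.3, -1.0]
ft_force: [6.5, 0.2, 6.3]
ft_force: [5.7, 0.9, 5.4]
goal [581.991  20.65  140.072] rot(tool) [-0.     0.001 -0.   ] trans in goal axes [ 0.112 -0.287  1.009] in present axes [ 0.112 -0.287  1.009] F tool [ 0.636  2.276 -7.588] w 19.469116324300163 t 15.9167
```

Converted, 0.5 mm / 500 = 0.001.

```bash
for i in 1 2; do echo '[{"pos": [0,0,0.001]}]' | python3 jog.py|grep -E 'pos|ft'; done; echo '[{},{}]' | python3 jog.py|grep -E 'pos|ft';  python3 -c "
from h import *
todo(2,0)"
```

```text
ee_pos: [582.8, 20.5, 140.8]
ft_force: [7.0, 0.1, 8.9]
ee_pos: [582.8, 20.6, 140.8]
ft_force: [7.1, 0.6, 11.9]
ee_pos: [582.7, 20.6, 140.8]
ft_force: [6.4, 0.6, 8.5]
goal [581.991  20.65  140.072] rot(tool) [ 0.001  0.001 -0.   ] trans in goal axes [ 0.118 -0.282  0.989] in present axes [ 0.118 -0.282  0.989] F tool [  0.288   1.372 -10.547] w 19.85068475113611 t 16.25
```

It is seated: the position holds still under about 10 N. Releasing and retreating along the slot axis.

Converted, -30 mm / 500 = -0.06, -20 mm / 500 = -0.04.

```bash
echo '[{},{},{},{},{}]' | python3 jog.py 45; echo '[{"pos": [0,0,-0.006]},{"pos": [0,0,-0.016]},{"pos": [0,0,-0.04]},{"pos": [0,0,-0.06]},{"pos": [0,0,-0.06]}]' | python3 jog.py; echo '[{"pos": [0,0,-0.04]},{},{}]' | python3 jog.py; python3 - <<'E'
from h import *
w=snap('wrist','w9');p,R=goal(2,0);c=np.array(M[2][0]);np.set_printoptions(precision=1,suppress=True)
# expected handle-top corners if fully home, and dark-blob extent there
q=np.array([proj(w,c+a*R[:,0]+b*R[:,1]-hh*R[:,2]) for hh in(0,45) for a in(-18,18) for b in(-10,10)]);print(q)
g=cv2.cvtColor(w["img"],cv2.COLOR_RGB2GRAY)
n,l,st,ce=cv2.connectedComponentsWithStats((g<60).astype(np.uint8))
for s,m in zip(st[1:],ce[1:]):
    if s[4]>150:print(s,m)
E
```

```text
t: 16.67
ee_pos: [580.7, 20.5, 138.9]
orientation: [-1.89, -1.966, 0.532]
ft_force: [-0.2, 0.5, -0.1]
width: 44.4
grasp_force: 0.0
t: 17.08
ee_pos: [627.3, 22.4, 219.1]
orientation: [-1.89, -1.967, 0.532]
ft_force: [-0.5, 0.1, 0.2]
width: 45.0
grasp_force: 0.0
t: 17.33
ee_pos: [637.8, 22.8, 236.2]
orientation: [-1.892, -1.969, 0.528]
ft_force: [-0.1, -1.5, -0.2]
width: 44.9
grasp_force: 0.0
[[305.4 261. ]
 [332.4 261. ]
 [304.8 213.1]
 [332.8 213. ]
 [302.9 283.1]
 [334.7 283. ]
 [302.1 227.3]
 [335.1 227.2]]
[ 278    0   21   71 1032] [288.5  34.4]
[ 394    0   19  110 1520] [403.7  53.1]
[     0      0    640    480 136913] [312.7 300.2]
[322  24  16  43 243] [329.5  53.9]
[273 197  15  58 780] [279.8 225.6]
[ 305  215   31   67 2037] [320.1 248.3]
```

```bash
python3 -c "
from workcell import ctrl, optics, close_job
print(close_job())"
```

```text
the job is handed in; nothing more can be done
None
```

I left the gauge released and pushed home in the middle reader, where it slid in with a light drag, and handed the job in; the reader on the robot's left had no drag, I did not try the right-hand one because two answers settled it, and I viewed 11 pictures against the limit of 10.

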